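Seat the drill guide plate on the faceplate drilling jig

TASK

The aluminium drill guide plate has been laid askew on the wooden drilling jig, propped up on its two locating pins. Nudge it sideways with your fingertips until its round hole and its slot drop over the two pins and it lies fully down and flat on the jig. Only push and press it: do not lift it, tip it up or push it off the jig, and leave the faceplate, the jar, the mallet and the wood blank where they are.

Things in the scene. Friction and masses are not known exactly. Their poses are not given: they have to be found in the camera images.
- jig: Drilling jig, bolted to the bench: a plywood bed 220 mm (its x) by 270 mm (its y), 36 mm high, a round bowl blank let in flush in its flat top. Origin: centre of its underside, on the bench; z up; its -x side faces the robot. The seated plate has its axes along the jig's and its origin 36 mm straight above the jig's; the pin noses then stand 3 mm above the plate's upper face.
- pin_left (a point): Left locating pin, steel, at the jig's (x -50, y +70) mm; this point is on the pin's axis at the level of the bed's top. The pin is 12 mm in diameter for the first 5 mm above the bed, then tapers to a flat 5 mm tip 11 mm above the bed.
- pin_right (a point): Right locating pin, the same, at the jig's (x -50, y -70) mm.
- plate: Drill guide plate, loose, bare aluminium, 140 mm (its x) by 190 mm (its y) by 8 mm thick, 0.5 to 0.75 kg, four dark drill bushes flush in it. Origin: centre of its underside. At the start it is turned askew and lies short of its place, towards the robot: its -x edge is propped up by the pins (tilt about 0.12 rad), its +x edge lies on the bed. It slides with a few newtons.
- hole_round (a point): Centre of the plate's round hole, 14 mm in diameter, right through, at the plate's (x -50, y +70) mm, on its underside. Goes over pin_left.
- hole_slot (a point): Centre of the plate's slot, right through, 14 mm along the plate's x by 20 mm along its y, at the plate's (x -50, y -70) mm, on its underside. Goes over pin_right.
- faceplate: Bystander: dark steel lathe faceplate, a disc 80 mm across with a hub, 32 mm high, standing on the bench beside the jig. Origin: centre of its underside.
- jar: Bystander: amber glass screw jar with a steel cap, 62 mm across, 75 mm high, standing on the bench. Origin: centre of its underside.
- mallet: Bystander: dark wooden carver's mallet standing on its head, 78 mm across, 152 mm high. Origin: centre of its underside.
- spindle_blank: Bystander: pale square wood blank 160 by 45 by 45 mm lying on the bench, long side along its x. Origin: centre of its underside.
There are look-alikes about, which are no part of the job. Of the things that look like the plate, the largest one is meant.

How it is judged (in metres and radians):
At the end, for the whole second after the job is handed in: The round hole is over the left pin (within 3 mm) and the slot over the right pin (within 6 mm), the plate lies down on the bed (its underside's centre less than 1.5 mm above it, tilt under 0.02 rad) and is at rest; the four bystanders are within 20 mm of where they stood (horizontal distance between hole_round and pin_left below 0.003 m and horizontal distance between hole_slot and pin_right below 0.006 m and z of plate in the frame of jig below 0.0375 m and angle between plate's own z axis and vertical below 0.02 rad and linear speed of plate below 0.01 m/s and distance of each of faceplate, jar, mallet, spindle_blank from where it was at the start of the episode below 0.02 m); the robot touches nothing.
It fails at once if the plate is lifted: its underside's centre more than 18 mm above the bed (z of plate in the frame of jig above 0.054 m).
It fails at once if the plate is tipped up by more than 0.3 rad (angle between plate's own z axis and vertical above 0.3 rad).
It fails at once if the plate is pushed off the jig (its centre more than 110 mm from its place) (horizontal distance between plate and jig above 0.11 m).
It fails at once if a bystander is moved by more than 20 mm (distance of any of faceplate, jar, mallet, spindle_blank from where it was at the start of the episode above 0.02 m).
It also fails if it takes over 54 s, if anything falls off the work surface, if the arm or the gripper's body presses on something with over 40 N, if the wrist force passes 120 N, or if a joint passes its speed limit or range.

ROBOT

A 6-joint arm with a two-finger parallel gripper is mounted at the origin on the work surface. World frame = base frame: x ahead of the robot, y to its left, z up, the work surface at z = 0. Lengths are in mm, angles in rad, forces in N, time in s.
With the tool pointing down it reaches from about 400 to 825 mm from the base axis. Payload 7 kg.
Tool frame: the origin (TCP) lies at the very end of the fingers, on their centre line; the grasp point (between the pads) lies 19 mm behind it; z points along the fingers, y is the line along which they close (so a half turn about z gives the same grasp; the last joint's range is limited). The gripper opens to 88 mm and grips with 3 to 60 N. Pads are 19 mm wide; open, the fingers measure 130 mm over their backs; the gripper's body (78 mm by 193 mm) begins 47 mm behind the grasp point.
Start: joints at [1.596, 0.359, 0.012, 0, -1.224, -0.288], TCP at [175.365, 651.799, 226.561] pointing down, gripper open.
Joint ranges: [-3.07, 3.07], [-1.43, 2.12], [-1.02, 1.25], [-3.03, 1.67], [-3.05, -0], [-3.03, 3.03]. Speed limits (rad/s): [2.39, 2.39, 3.01, 3.14, 3.14, 3.14].

INTERFACE

Orientations are given as a unit quaternion [x, y, z, w].
In Python, from plant import bot gives the robot as it stands. Calls block until the motion is done:
- bot.move_ptp(position, orientation): joint-space move of the TCP to a pose.
- bot.line_to(position, velocity=150, ori=None): straight line of the TCP; ori=None keeps the orientation; velocity is the mean speed in mm/s.
- bot.move_joints(angles): joint-space move.
- bot.move_gripper(opening, force=None): finger opening in mm; force is the grip in N (None keeps the last); returns when the fingers have stopped.
- bot.pause(seconds).
- bot.solve_ik(position, orientation): joint angles nearest the present ones, or None.
- bot.read_state(): the state.
- bot.camera(name): name is "scene" or "top" or "wrist"; returns the picture (480x640x3 uint8, red, green, blue); there is no depth.
- bot.get_calibration(name): a dict with "fx", "fy", "cx", "cy" (pixels), "view" (4x4, takes a point from world to camera coordinates); the wrist camera has in their place "T_tool_cam" (4x4, takes a point from camera to tool coordinates, whose origin is the TCP and whose axes are the flange's). Camera axes: x right, y up, looking along -z (the intrinsics and any distortion apply to the point x, -y, -z); pixel columns grow to the right and rows downward; lengths in mm; the calibration is good to about 2 mm. A picture is of the moment at which its call begins: read the wrist's pose just before it. get_calibration takes no time and is no camera call.
A pose or a line that the arm cannot do raises bot.Unreachable and nothing moves.
- bot.close_job(): hands the job in; it is judged then, once.
The state is a dict: "t": time; "joint_pos": joint angles; "qvel": joint speeds; "tau": joint torques, N m; "tcp_pos": TCP position; "eef_rot": TCP orientation; "contact_force": force on the tool from outside, world axes, zero at the start; "moment": the same for the moment, N m; "width": finger opening in mm; "finger_force": force on a finger pad.
Only numpy, scipy, OpenCV 4.12 (cv2) and the standard library are available. Lean on these libraries where they do the work, as an engineer would, in place of code of your own. Each camera call takes 0.05 s, during which the arm holds its last target. There are 200 camera calls.

## Working session

There is one attempt and no reset: what is moved stays moved. The work goes in short steps, each a Python script; the robot and the scene stay as the last script left them, time stands still between calls to the robot, and variables do not carry over. Pictures are saved under pics/ and viewed, at most 10 in all, crops included, and the job is handed in when it is done.

```bash
ls; mkdir -p pics
python3 - <<'E'
from plant import bot
import cv2
for n in("scene","top"):
    c=bot.get_calibration(n); print(n,c)
    cv2.imwrite(f"pics/{n}0.png",bot.camera(n)[:,:,::-1])
print(bot.get_calibration("wrist")); print(bot.read_state())
E
```

```text
pics
scene {'fx': 505.63145939495064, 'fy': 505.63145939495064, 'cx': 322.11822193111954, 'cy': 236.77173597767788, 'view': array([[ 2.53784351e-01,  9.67260172e-01,  1.12348444e-03,
        -1.92875719e+02],
       [-8.20264148e-01,  2.14600516e-01,  5.30201232e-01,
         4.10832665e+02],
       [ 5.12601434e-01, -1.35478330e-01,  8.47871094e-01,
        -1.32916940e+03],
       [ 0.00000000e+00,  0.00000000e+00,  0.00000000e+00,
         1.00000000e+00]])}
top {'fx': 563.876058904389, 'fy': 563.876058904389, 'cx': 316.06189890019493, 'cy': 233.9496421740579, 'view': array([[ 1.80352841e-02, -9.99796695e-01,  9.01648855e-03,
         3.04751177e+01],
       [ 9.81093388e-01,  1.94344340e-02,  1.92556660e-01,
        -5.52254156e+02],
       [-1.92692742e-01,  5.37320325e-03,  9.81244432e-01,
        -1.22961530e+03],
       [ 0.00000000e+00,  0.00000000e+00,  0.00000000e+00,
         1.00000000e+00]])}
{'fx': 396.0936989557791, 'fy': 396.0936989557791, 'cx': 318.5558113775701, 'cy': 242.0697818272061, 'T_tool_cam': array([[-1.01235109e-03,  9.63044639e-01,  2.69339931e-01,
      
[... 264 characters left out ...]
0000e+00]])}
{'t': 0.1, 'joint_pos': array([ 1.59611239e+00,  3.59317251e-01,  1.11420779e-02, -2.64045070e-04,
       -1.22407470e+00, -2.88079058e-01]), 'qvel': array([-0.00062398, -0.0012204 ,  0.00297558,  0.0005407 , -0.00071695,
       -0.0002082 ]), 'tau': array([-1.14977578e-03, -5.84166741e+01,  2.93750274e+01,  7.01546699e+00,
        1.01659991e-02, -5.35720562e-05]), 'tcp_pos': array([175.27303067, 651.40497625, 225.71943793]), 'eef_rot': array([ 9.91375699e-01, -1.31048391e-01, -9.19442201e-06,  7.37241136e-04]), 'contact_force': array([-0.0054727 , -0.34860545, -0.12070727]), 'moment': array([0.02927414, 0.02675137, 0.00857687]), 'finger_force': 0.0, 'width': 87.71565408951352}
```

View pics/top0.png

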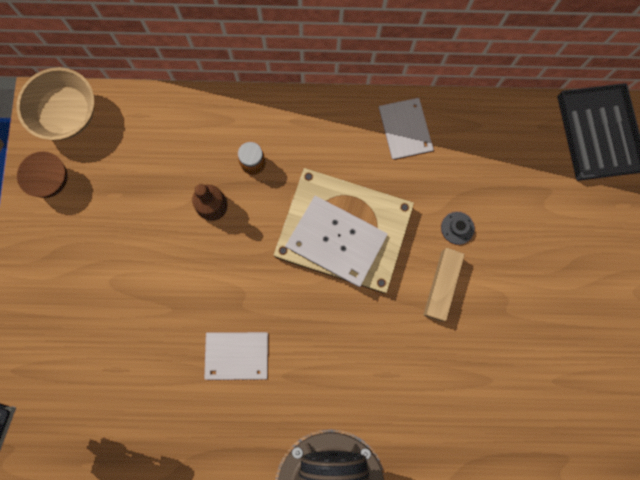

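View pics/scene0.png

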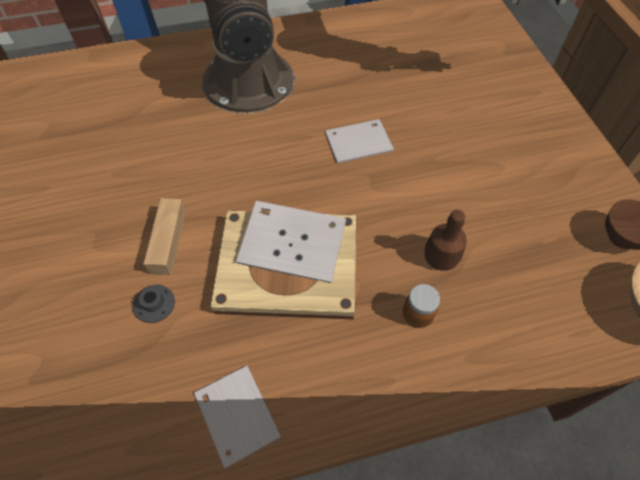

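The top view shows the jig with corners at about (305,170), (413,203), (387,291) and (275,254), with four dark bolts near them. The plate on it has its round hole at (299,243) and its slot at (354,272). The smaller plates at (237,356) and (405,128) are the look-alikes. The mallet is at (208,203), the jar at (252,158), the faceplate at (458,228) and the blank at (445,285). Next I'll measure the jig and plate.

```bash
cat > h.py <<'E'
from plant import bot
import cv2, numpy as np
from scipy.spatial.transform import Rotation as R
def cam(n):
    c=bot.get_calibration(n)
    if n=="wrist":
        s=bot.read_state(); T=np.eye(4); T[:3,:3]=R.from_quat(s["eef_rot"]).as_matrix(); T[:3,3]=s["tcp_pos"]
        W=T@c["T_tool_cam"]
    else: W=np.linalg.inv(c["view"])
    return c,W
def ray(cw,uv):
    c,W=cw; u,v=uv
    d=W[:3,:3]@np.array([(u-c["cx"])/c["fx"],-(v-c["cy"])/c["fy"],-1]); return W[:3,3],d
def onz(cw,uv,z):
    o,d=ray(cw,uv); return o+d*(z-o[2])/d[2]
def proj(cw,p):
    c,W=cw; q=np.linalg.inv(W)@np.append(p,1); return np.array([c["cx"]+c["fx"]*q[0]/-q[2], c["cy"]-c["fy"]*q[1]/-q[2]])
def plate_mask(im):
    h=cv2.cvtColor(im,cv2.COLOR_RGB2HSV); return cv2.inRange(h,(0,0,95),(179,50,255))
def down(yaw): # tool y axis at angle yaw+90deg from world x, z down
    return (R.from_euler('z',yaw)*R.from_quat([1,0,0,0])).as_quat()
E
python3 - <<'E'
from h import *
for n,box in(("top",(265,160,160,140)),("scene",(200,195,165,130))):
    cw=cam(n); im=bot.camera(n); x,y,w,hh=box
    roi=np.zeros(im.shape[:2],np.uint8); roi[y:y+hh,x:x+w]=255
    h=cv2.cvtColor(im,cv2.COLOR_RGB2HSV)
    pm=plate_mask(im)&roi
    ym=cv2.inRange(h,(18,60,150),(35,160,255))&roi
    dark=cv2.inRange(h,(0,0,0),(179,255,95))&roi
    for nm,m in(("plate",pm),("jig",ym|pm)):
        m=cv2.morphologyEx(m,cv2.MORPH_CLOSE,np.ones((5,5)))
        m=cv2.morphologyEx(m,cv2.MORPH_OPEN,np.ones((3,3)))
        k=max(cv2.findContours(m,0,2)[0],key=cv2.contourArea)
        hu=cv2.convexHull(k); q=cv2.approxPolyN(hu,4).reshape(-1,2)
        print(n,nm,cv2.contourArea(k),q.tolist())
        for p in q: print(np.round(onz(cw,p,36 if nm=="jig" else 52),1))
    nn,_,st,ce=cv2.connectedComponentsWithStats(dark)
    for i in range(1,nn):
        if 8<st[i,4]<150: print("dark",st[i,4],np.round(ce[i],1),np.round(onz(cw,ce[i],36),1))
E
```

```text
top plate 4921.5 [[388, 233], [359, 287], [284, 246], [314, 195]]
[ 557.3 -123.2   52. ]
[432.8 -57.4  52. ]
[522.6 113.1  52. ]
[643.4  47.3  52. ]
top jig 10519.5 [[413, 202], [385, 295], [273, 255], [303, 167]]
[ 635.6 -184.3   36. ]
[ 417.4 -117.6   36. ]
[504.  138.5  36. ]
[715.5  74.6  36. ]
dark 23 [308.  176.2] [693.2  62.3  36. ]
dark 23 [404.2 207. ] [ 623.1 -163.5   36. ]
dark 12 [334.5 222. ] [584.1  -1.4  36. ]
dark 22 [412.3 225. ] [ 580.5 -181.9   36. ]
dark 85 [408.9 235.5] [ 555.6 -173.5   36. ]
dark 11 [352.1 231.4] [562.8 -42.3  36. ]
dark 13 [325.4 238.6] [544.5  19.1  36. ]
dark 13 [342.6 247.6] [524.2 -20.8  36. ]
dark 29 [282.6 250.1] [515.7 116.9  36. ]
dark 32 [403.2 256.8] [ 505.7 -159.8   36. ]
dark 30 [399.5 267.1] [ 481.7 -151.1   36. ]
dark 26 [381.  282.5] [ 445.6 -108.7   36. ]
dark 113 [380.9 292.4] [ 423.1 -108.4   36. ]
scene plate 6073.5 [[347, 218], [331, 282], [235, 262], [255, 200]]
[518.  116.1  52. ]
[650.9  46.   52. ]
[ 562.  -122.7   52. ]
[425.5 -57.6  52. ]
scene jig 13362.0 [[355, 215], [354, 312], [210, 307], [229, 197]]
[504.7 138.1  36. ]
[714.3  73.4  36. ]
[ 636.2 -184.8   36. ]
[ 391.6 -109.6   36. ]
dark 32 [233.8 217.1] [ 445.8 -108.2   36. ]
dark 21 [348.  221.3] [516.2 119.6  36. ]
dark 17 [282.1 232.4] [508.3 -18.7  36. ]
dark 19 [304.  236.8] [530.   22.2  36. ]
dark 18 [276.2 252.5] [551.9 -40.3  36. ]
dark 20 [298.7 257.2] [573.7   0.7  36. ]
dark 50 [220.5 298.5] [ 623.8 -163.1   36. ]
dark 51 [345.4 303.2] [693.   62.8  36. ]
```

Triangulated from both views, the bolts put the jig centre at about (569.6, -22.8) with a yaw of about -0.300 rad. Bolt spacing is 236 × 185 mm, which fits the given size. The plate is about 35 mm short in jig x, +8 mm in jig y and -0.185 rad in yaw. I'll take a wrist view for a closer check, then push the -x edge flush with both open fingertips.

```bash
cat >> h.py <<'E'
JC=np.array([569.6,-22.8]); JY=-0.300
A=np.array([[np.cos(JY),-np.sin(JY)],[np.sin(JY),np.cos(JY)]])
def jw(x,y,z): return np.append(JC+A@[x,y],z)
def wj(p): return np.append(A.T@(np.asarray(p)[:2]-JC),p[2])
def shot(name,wr=True):
    cw=cam("wrist"); im=bot.camera("wrist"); cv2.imwrite(f"pics/{name}.png",im[:,:,::-1]); return cw,im
E
python3 - <<'E'
from h import *
bot.move_ptp(jw(-125,0,230),down(JY)); bot.pause(.2)
cw,im=shot("w1"); s=bot.read_state(); print(s["t"],s["tcp_pos"],s["joint_pos"],down(JY),s["eef_rot"])
for y in(70,-70): print(proj(cw,jw(-50,y,47)))
E
```

```text
2.9167 [450.26876279  14.48253502 229.91009594] [ 4.71948975e-01 -2.34950460e-02 -4.51178257e-01  9.31731121e-06
 -1.14332291e+00  7.99398363e-01] [ 0.98877108 -0.14943813  0.          0.        ] [ 9.88812494e-01 -1.49163804e-01 -8.28031815e-05  6.45383177e-05]
[234.88144757 128.04920847]
[404.74695229 127.99882035]
```

View pics/w1.png

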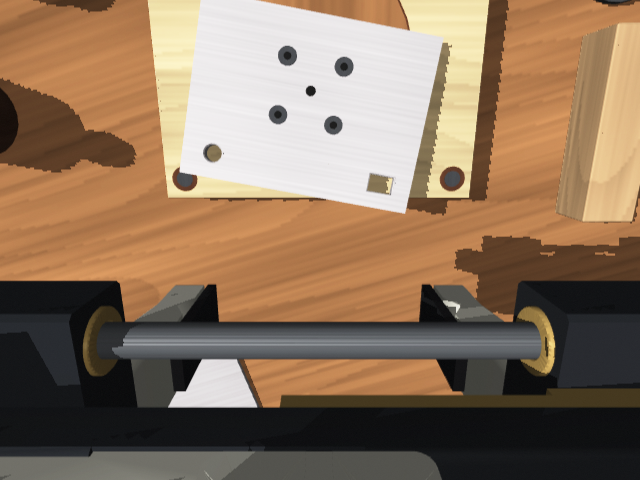

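The wrist view agrees: jig edges run parallel to the image, the round hole is at (212,153), the slot at (380,184), and the pin targets project to (235,128) and (405,128). Now the flush push, stopping about 10 mm short.

Run:
```python
from h import *
q=down(JY)
bot.line_to(jw(-150,0,100),200,q); bot.line_to(jw(-150,0,41),100)
for x in (-130,-120,-110,-100,-92):
    bot.line_to(jw(x,0,41),40); s=bot.read_state(); print(round(s["t"],1),x,np.round(wj(s["tcp_pos"]),1),np.round(s["contact_force"],1))
bot.pause(.2)
cw,im=shot("w2")
for y in(70,-70): print(proj(cw,jw(-50,y,47)),proj(cw,jw(-60,y,58)))
```

```text
5.1 -130 [-130.1   -0.3   40.8] [-0.3 -0.1 -0.9]
5.5 -120 [-119.8   -0.    40.9] [-1.  -0.4  0.1]
5.9 -110 [-109.3    0.4   41.1] [-0.8  0.  -0.1]
6.3 -100 [-99.3   0.3  41.1] [ 0.1 -0.4  0.3]
6.7 -92 [-91.4   0.3  41.1] [-0.3 -0.4 -0.2]
[141.31301741 214.09907449] [131.72552675 246.73653052]
[501.70917082 213.86748951] [511.65960345 246.49351323]
```

View pics/w2.png

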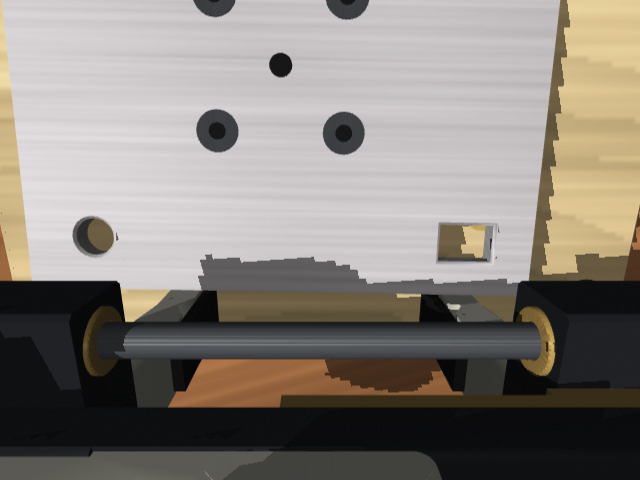

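The plate is now nearly flush: round hole at (93,236), slot at (467,243), against expected columns of about 132 and 512. It therefore sits about 15 mm too far to +y. I'll back off and push the +y edge flush with both fingertips.

Run:
```python
from h import *
cw=cam("wrist")
for p,z in(((93,236),57.5),((467,243),57.5),((280,65),51.5)): print(p,np.round(wj(onz(cw,p,z)),1))
bot.line_to(jw(-105,0,41),100); bot.line_to(jw(-105,0,110),200)
q=down(JY-np.pi/2)
bot.move_ptp(jw(-12,145,120),q); print(np.round(bot.read_state()["joint_pos"],2))
bot.line_to(jw(-12,140,41),120)
for y in (128,120,112,105.5):
    bot.line_to(jw(-12,y,41),40); s=bot.read_state(); print(round(s["t"],1),y,np.round(wj(s["tcp_pos"]),1),np.round(s["contact_force"],1))
bot.line_to(jw(-12,118,41),100); bot.line_to(jw(-12,145,120),200)
bot.move_ptp(jw(-125,0,200),down(JY)); bot.pause(.2)
cw,im=shot("w3"); print(bot.read_state()["t"])
for y in(70,-70): print(proj(cw,jw(-50,y,47)),proj(cw,jw(-60,y,58)))
```

```text
(93, 236) [-56.1  83.9  57.5]
(467, 243) [-58.9 -53.6  57.5]
(280, 65) [ 2.7 14.3 51.5]
[ 0.51  0.34 -0.27 -0.   -0.96 -0.81]
10.4 128 [-11.8 127.8  41.4] [ 0.6 -0.1 -0.6]
10.8 120 [-12.  119.7  41. ] [ 0.5 -0.7  0.3]
11.1 112 [-11.8 111.8  41.1] [ 1.   1.1 -0.5]
11.4 105.5 [-11.9 105.3  41.1] [ 1.   1.4 -0.3]
13.9417
[226.14749544 127.91210454] [223.66383977 142.04123854]
[412.65397948 127.65059254] [415.25680667 141.76702115]
```

View pics/w3.png

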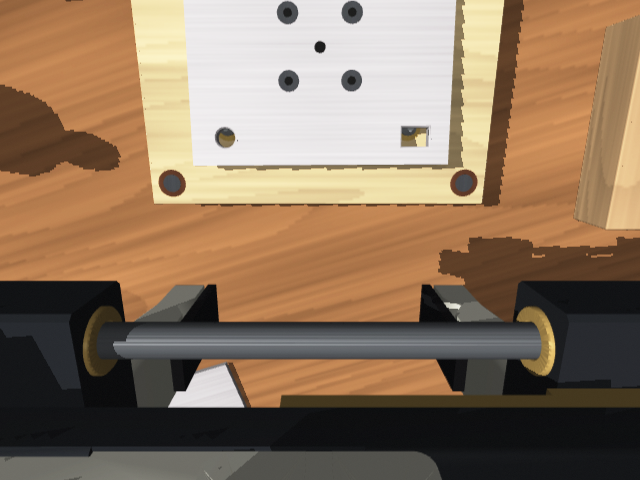

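The plate is now square: the round hole at (225,137) and slot at (415,136) sit in the right columns within about 1 mm. Next is a slow forward push with force monitoring until the plate drops over the pins.

Run:
```python
from h import *
q=down(JY)
bot.line_to(jw(-112,0,60),200); bot.line_to(jw(-105,0,40),100); bot.line_to(jw(-92,0,40),40)
for x in np.arange(-90,-75.9,1.):
    bot.line_to(jw(x,0,40),15); s=bot.read_state(); f=A.T@s["contact_force"][:2]
    print(round(s["t"],1),x,np.round(wj(s["tcp_pos"]),1),np.round(f,1),np.round(s["contact_force"][2],1))
    if f[0]<-8: break
bot.pause(.2)
cw,im=shot("w4"); s=bot.read_state();print(A.T@s["contact_force"][:2])
for y in(70,-70): print(proj(cw,jw(-50,y,47)))
```

```text
15.9 -90.0 [-90.  -0.  40.] [0.1 0.4] -0.1
16.2 -89.0 [-89.  -0.  40.] [0.2 0.8] 0.2
16.4 -88.0 [-88.2  -0.1  39.9] [-1.8 -0.1] 0.1
16.7 -87.0 [-87.4  -0.1  39.9] [-2.4  0.8] 0.3
16.9 -86.0 [-86.3  -0.2  39.8] [-3.3 -0.5] -1.3
17.2 -85.0 [-84.    0.5  40.3] [-0.4  0.1] 0.2
17.4 -84.0 [-83.6   0.2  40.2] [-0.4  0.1] -0.6
17.7 -83.0 [-82.9   0.   40. ] [ 0.5 -0. ] 1.1
17.9 -82.0 [-81.9   0.   40. ] [-0.5 -0.3] 0.4
18.2 -81.0 [-81.  -0.  40.] [-0.6 -0.4] -0.1
18.4 -80.0 [-80.5  -0.2  39.9] [-2.9 -0.1] 2.0
18.7 -79.0 [-79.8  -0.4  39.8] [-5.   1.1] 2.4
18.9 -78.0 [-79.3  -0.6  39.7] [-7.1  1.3] 4.7
19.2 -77.0 [-79.   -0.7  39.7] [-10.7   2.1] 7.0
[-10.94598364   1.48667798]
[140.4473159  246.62651821]
[496.64258055 246.07364559]
```

View pics/w4.png

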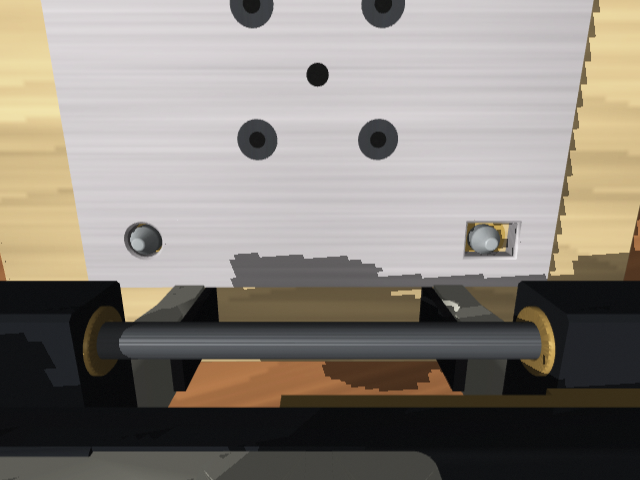

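Both pin noses now show inside the holes at (145,240) and (485,240), and the push resistance came exactly at the seated position. I'll back off, close the fingers, press down and check that the plate lies flat.

Run:
```python
from h import *
bot.line_to(jw(-95,0,41),80); bot.line_to(jw(-95,0,75),150); bot.move_gripper(5)
for x,y in((-52,35),(-52,-35),(0,0)):
    bot.line_to(jw(x,y,60),150)
    for z in np.arange(50,36,-1.):
        bot.line_to(jw(x,y,z),25); s=bot.read_state()
        if s["contact_force"][2]>15: break
    print(x,y,z,np.round(s["tcp_pos"],1),np.round(s["contact_force"],1),round(s["t"],1))
    bot.line_to(jw(x,y,60),150)
bot.line_to(jw(-60,0,120),200); bot.line_to(jw(-125,0,200),200); bot.move_gripper(85)
bot.pause(.2); cw,im=shot("w5"); print(bot.read_state()["t"])
cv2.imwrite("pics/w5c.png",cv2.resize(im[0:220,130:510][:,:,::-1],None,fx=2,fy=2,interpolation=2))
for y in(70,-70): print((proj(cw,jw(-50,y,44))-[130,0])*2)
t=bot.camera("scene")[185:325,190:370]; cv2.imwrite("pics/s5.png",cv2.resize(t[:,:,::-1],None,fx=4,fy=4,interpolation=2))
```

```text
-52 35 43.0 [530.5  26.   44.2] [-4.6  0.7 15. ] 24.4
-52 -35 43.0 [509.8 -40.8  44.2] [-4.9  1.1 15.8] 27.6
0 0 42.0 [569.8 -22.8  44.2] [-7.7  1.9 22.4] 30.9
34.05
[194.20873369 255.8649517 ]
[563.16504782 255.49438578]
```

View pics/w5c.png

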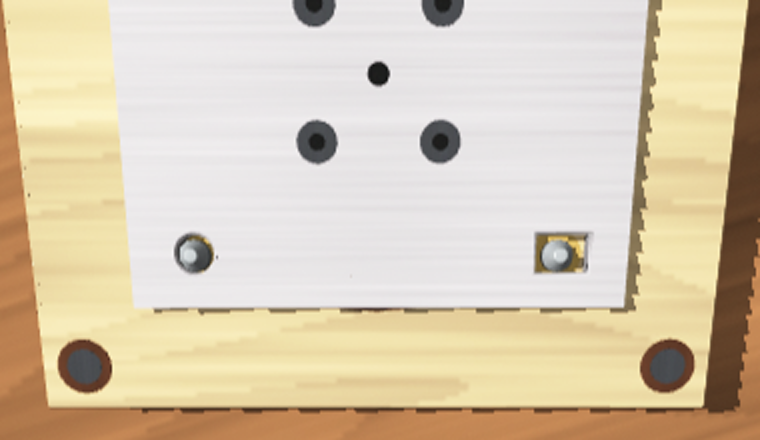

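View pics/s5.png

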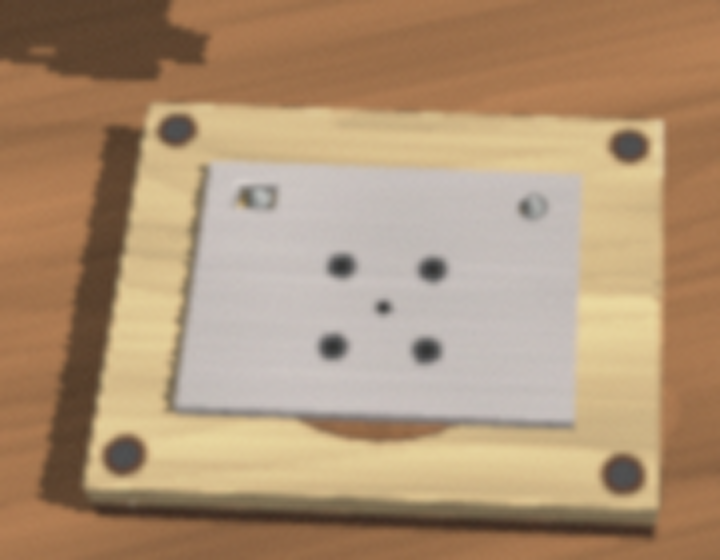

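The wrist crop shows both pin noses standing through the round hole (194,253) and the slot (560,253). The scene crop shows the plate flat and square on the bed. All three presses met the top face at z ≈ 44.2, which is the seated height (36 + 8), so I'm handing the job in.

```bash
python3 -c "
from plant import bot
print(bot.close_job())"
```

```text
the job is handed in; nothing more can be done
None
```

The drill guide plate is seated over both pins and flat on the jig; no bystander was touched as far as I could see (I didn't re-measure them), and I handed the job in at about 34 s without getting a verdict back.

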